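# Slide the loaded tube rack back into its parking corner on the blood-draw trolley

## Robot

A 6-joint arm with a two-finger parallel gripper is mounted at the origin on the work surface. World frame = base frame: x ahead of the robot, y to its left, z up, the work surface at z = 0. Lengths are in m, angles in rad, forces in N, time in s.
With the tool pointing down it reaches from about 0.3 to 0.75 m from the base axis. Payload 8.5 kg.
Tool frame: the origin (TCP) lies at the very end of the fingers, on their centre line; the grasp point (between the pads) lies 19 mm behind it; x points along the fingers, y is the direction in which the jaws open and shut, and the axes are right-handed (so a half turn about x gives the same grasp; the last joint's range is limited). The gripper opens to 88 mm and grips with 3 to 60 N. Pads are 18 mm wide; open, the fingers measure 123 mm over their backs; the gripper's body (75 mm by 187 mm) begins 45 mm behind the grasp point.
Start: joints at [1, 0.381, 1.297, -0, 1.464, -0.215], TCP at [0.192, 0.516, 0.239] pointing down, gripper open.
Joint ranges: [-3.11, 3.11], [-0.89, 2.33], [0.22, 2.48], [-1.42, 4.56], [0.17, 2.85], [-2.88, 2.88]. Speed limits (rad/s): [2.39, 2.39, 3.14, 3.14, 3.14, 3.14].

## Interface

Orientations are given as a unit quaternion [x, y, z, w].
In Python, from bench import arm gives the robot as it stands. The module is installed in compiled form; this text tells all that it offers.
- The arm moves only by the tool arm_command, never from a script. Its arguments are lists of equal length, an entry for each row: "translation": the shift along the tool's x, y, z in units of 0.15 m (1.0 is 0.15 m), a list of three; "twist": the turn about the tool's x in units of 90 degrees (1.0 is 90 degrees); "jaw": the opening, from -1 (shut) to 1 (fully open). In form: {"translation": [[tx, ty, tz], ...], "twist": [twist, ...], "jaw": [jaw, ...]}. A call has 1 to 5 rows; each row is the pose to reach, as a shift and turn from the pose measured when the call began, along the tool's axes at that moment; what a row does not reach only later rows make up. A row lasts 1/10 s, in which the tool goes at most 50 mm and 8.59 degrees, less where a joint would pass 70% of its speed; a pose out of reach is approached as far as the arm can. A call with a number of a shift or a turn outside -1 to 1 is refused whole. A call with a gripper value outside its range is refused whole. The fingers move at their own pace and stop on an object; "force" is the grip in N (left out, the last holds). Time passes only in rows, so rows that repeat a pose let the fingers close. It gives the time, the measured TCP pose, the force and the opening at its end, in the units of the state.
- arm.observe(): the state, without advancing time (a new reading comes with each control period).
- arm.snapshot(name): name is "side" or "top" or "wrist"; returns a dict with "image" (400x640x3 uint8, red, green, blue), "fx", "fy", "cx", "cy" (pixels), "R" (3x3) and "t" (3): a world point X has camera coordinates R X + t. Camera axes: x right, y down, z forward; pixel columns grow to the right and rows downward; lengths in m; the calibration is good to about 2 mm. A picture is of the moment at which its call begins. There is no depth.
- arm.job_done(): hands the job in, once; it reports no verdict.
Trained networks look in a picture, given as the dict that the camera call returned (one of the last four; its "shot" number tells which), for a name from the list of things; names that differ only in an ending like _2 or _b are one class to them, and where a whole thing is asked for, a point or a joint stands for the part that bears it (a point fixed in the world has none). Each returns a list of dicts, best first, with "conf" (0 to 1); they miss things now and then, are a little off and sometimes report something else, mostly with a low value. They report only what shows in the picture. A call takes as long as a camera call.
- arm.masks_of(picture, target): "mask" (400x640 bool, what is visible of it) and "point" ([column, row] in pixels, amid what is visible of it).
- arm.pinpoint(picture, target): "point" ([column, row] in pixels: a listed point, or the origin of a listed thing).
The state is a dict: "t": time; "joint_positions": joint angles; "qvel": joint speeds; "joint_efforts": joint torques, N m; "eef_pos": TCP position; "tool_rot": TCP orientation; "wrist_force": force on the tool from outside, world axes, zero at the start; "torque": the same for the moment, N m; "opening": finger opening in m.
Only numpy, scipy, OpenCV 4.12 (cv2) and the standard library are available. Lean on these libraries where they do the work, as an engineer would, in place of code of your own. Each camera call takes 0.05 s, during which the arm holds its last target.

## Task

Clear the front of the trolley for the next patient: push the loaded black tube rack back until its long side lies flush against the trolley's back upstand, with its end right up against the side of the clear organiser that stands at one end of that upstand. Only push it along the surface with the fingers, steadily and on its walls: do not lift, carry or tip it, and do not touch the sample tubes. Leave the glove box, bottle, tape roll and kidney dish where they are.

Things in the scene. Friction and masses are not known exactly. Their poses are not given: they have to be found in the camera images.
- trolley: Fixed stainless trolley. Origin mid-top, on its flat top sheet (height 0, level with the robot's bench). Own x points from the robot to the back upstand, y along it. Top 780 mm in y, 420 in x. Back upstand: straight wall 36 mm high, rolled edge to 40, inner face at own x = +200 mm. Side upstands, same height, at own y = +-380 mm; open towards the robot.
- rack: Loose black tube rack on the trolley: 160 mm along own y, 96 along own x, 58 high, closed upright walls all round; origin at the centre of its underside. About 0.4 kg with its tubes (varies), friction about 0.6: 2 to 5 N push it. Open cells (4 by 7) hold six tubes, caps up to 82 mm above the trolley. Starts up to 0.35 rad off lying along the upstand.
- organiser: Clear acrylic organiser with supplies, screwed to the trolley, its back at the upstand, near the left or right end. 150 mm along own y, 160 along own x, 115 high in the back half, 70 in front (contents to 120). Flat upright sides, square to the upstand. Origin on its underside, at the middle of its back edge (the one by the upstand); axes parallel to the trolley's.
- glovebox: Blue and white box of gloves, loose, bystander: 220 mm along its own x, 115 mm along y, 75 mm high (a glove peeps out of the top to 90 mm). Stands at the end of the trolley where the organiser is not. Origin on its underside, at the middle of its back edge (the one by the upstand).
- dropper: White plastic dropper bottle with blue label, loose, bystander: 42 mm diameter, 118 mm high. Origin at the centre of its underside.
- taperoll: White roll of tape lying flat, loose, bystander: 64 mm diameter, 25 mm high. Origin at the centre of its underside.
- dish: Steel kidney dish with gauze, loose, bystander: about 170 mm along its own y, 85 mm along its own x, 34 mm high. Origin near the middle of its underside.
- tube0: Capped sample tube with purple cap, 13 mm diameter (cap 16 mm), 78 mm long, loose in a cell of the rack, its foot 4 mm above the rack's underside. Origin at the centre of its foot, z along the tube.
- tube1: Capped sample tube with blue cap, 13 mm diameter (cap 16 mm), 78 mm long, loose in a cell of the rack, its foot 4 mm above the rack's underside. Origin at the centre of its foot, z along the tube.
- tube2: Capped sample tube with red cap, 13 mm diameter (cap 16 mm), 78 mm long, loose in a cell of the rack, its foot 4 mm above the rack's underside. Origin at the centre of its foot, z along the tube.
- tube3: Capped sample tube with yellow cap, 13 mm diameter (cap 16 mm), 78 mm long, loose in a cell of the rack, its foot 4 mm above the rack's underside. Origin at the centre of its foot, z along the tube.
- tube4: Capped sample tube with purple cap, 13 mm diameter (cap 16 mm), 78 mm long, loose in a cell of the rack, its foot 4 mm above the rack's underside. Origin at the centre of its foot, z along the tube.
- tube5: Capped sample tube with green cap, 13 mm diameter (cap 16 mm), 78 mm long, loose in a cell of the rack, its foot 4 mm above the rack's underside. Origin at the centre of its foot, z along the tube.

How it is judged:
At the end, for the whole second after the job is handed in: The rack stands level and at rest on the trolley, its long side against the back upstand (gap at its middle under 4 mm, parallel within 0.03 rad), its end against the organiser's side (gap under 5 mm), and all six tubes still seated upright in its cells (x of rack in the frame of trolley above 0.148 m and angle between the x axis of rack and the x axis of trolley, either way round below 0.03 rad and y of rack in the frame of organiser between -0.16 and 0.16 m and height (world z) of rack below 0.004 m and angle between rack's own z axis and vertical below 0.03 rad and linear speed of rack below 0.01 m/s and height (world z) of each of tube0, tube1, tube2, tube3, tube4, tube5 below 0.012 m and angle between each of tube0, tube1, tube2, tube3, tube4, tube5's own z axis and vertical below 0.2 rad); the robot touches nothing.
It fails at once if the rack is lifted or tipped (height (world z) of rack above 0.01 m or angle between rack's own z axis and vertical above 0.12 rad).
It fails at once if the rack is shoved hard or flung (faster than 0.4 m/s) (linear speed of rack above 0.4 m/s).
It fails at once if a sample tube is touched by the robot (contact force between any of the fingers, the arm and tube0 above 0.5 N or contact force between any of the fingers, the arm and tube1 above 0.5 N or contact force between any of the fingers, the arm and tube2 above 0.5 N or contact force between any of the fingers, the arm and tube3 above 0.5 N or contact force between any of the fingers, the arm and tube4 above 0.5 N or contact force between any of the fingers, the arm and tube5 above 0.5 N).
It fails at once if a tube rises out of its cell (height (world z) of any of tube0, tube1, tube2, tube3, tube4, tube5 above 0.025 m).
It fails at once if a bystander (glove box, dropper bottle, tape roll, kidney dish) is moved more than 12 mm (distance of any of glovebox, dropper, taperoll, dish from where it was at the start of the episode above 0.012 m).
It also fails if it takes over 51 s, if anything falls off the work surface, if the arm or the gripper's body presses on something with over 40 N, if the wrist force passes 120 N, or if a joint passes its speed limit or range.

## Working session

There is one attempt and no reset: what is moved stays moved. The work goes in short steps, Python scripts to look and compute and a tool call to move; the robot and the scene stay as the last step left them, time stands still between calls to the robot, and variables do not carry over. Pictures are saved under pics/ and viewed, and the job is handed in when it is done.

Besides the shell and the picture viewer there is one more tool, called as name(argument=value, ...) on one line, values as JSON. arm_command: Moves the arm, as the interface text tells. Shifts and turns lie within -1 to 1; 1 stands for 0.15 m of shift or 90 degrees of turn. Its arguments: {"type":"object","properties":{"translation":{"type":"array","items":{"type":"array","items":{"type":"number","minimum":-1,"maximum":1}}},"twist":{"type":"array","items":{"type":"number","minimum":-1,"maximum":1}},"jaw":{"type":"array","items":{"type":"number"}},"force":{"type":"number"}},"required":["translation","twist","jaw"]}

```bash
mkdir -p pics
cat > h.py <<'E'
import numpy as np, cv2, pickle
from bench import arm
def snap(n,f):
    s=arm.snapshot(n); cv2.imwrite('pics/'+f+'.png',s['image'][:,:,::-1]); return s
def proj(s,X):
    c=np.asarray(s['R'])@np.asarray(X,float)+np.asarray(s['t']); return np.array([s['fx']*c[0]/c[2]+s['cx'],s['fy']*c[1]/c[2]+s['cy']])
def ray(s,p,z):
    R=np.asarray(s['R']);t=np.asarray(s['t']);d=R.T@np.array([(p[0]-s['cx'])/s['fx'],(p[1]-s['cy'])/s['fy'],1]);o=-R.T@t
    return o+d*(z-o[2])/d[2]
E
python3 - <<'E'
from h import *
st=arm.observe();print(st)
for n in ['top','side']:
    s=snap(n,n+'0'); print(n,-np.asarray(s['R']).T@s['t'],s['fx'])
    for o in ['trolley','rack','organiser','glovebox','dropper','taperoll','dish']:
        r=arm.pinpoint(s,o)
        for q in r[:2]: print(o,round(q['conf'],2),np.round(q['point']),ray(s,q['point'],0).round(3))
E
```

```text
{'t': 0.0, 'joint_positions': array([ 9.99684735e-01,  3.81162188e-01,  1.29822366e+00, -1.30274089e-06,
        1.46358225e+00, -2.15316492e-01]), 'qvel': array([ 0.00175447,  0.00060772,  0.00141264, -0.00105616, -0.00032213,
        0.00119501]), 'joint_efforts': array([ 9.90032859e-04, -4.37923408e+01, -2.24562818e+01,  7.13238772e-02,
        3.52191087e-02, -1.26737827e-04]), 'eef_pos': array([0.19144736, 0.51531848, 0.23816843]), 'tool_rot': array([ 0.12468067,  0.69613291, -0.12557939,  0.6957611 ]), 'wrist_force': array([-0.63435598,  0.14732729, -0.61164393]), 'torque': array([ 0.02026914, -0.00315619,  0.00987473]), 'opening': 0.08819408736664343}
top [0.33781695 0.01438154 1.18320323] 446.13427590701355
trolley 0.59 [332. 217.] [ 0.498 -0.024  0.   ]
trolley 0.39 [326. 222.] [ 0.486 -0.008  0.   ]
rack 0.64 [331. 215.] [ 0.504 -0.021  0.   ]
rack 0.37 [333. 217.] [ 0.498 -0.026  0.   ]
organiser 0.78 [438. 148.] [ 0.683 -0.32   0.   ]
glovebox 0.74 [227. 142.] [0.714 0.259 0.   ]
dropper 0.6 [256. 271.] [0.362 0.181 0.   ]
taperoll 0.8 [216. 259.] [0.396 0.286 0.   ]
taperoll 0.49 [259. 271.] [0.361 0.173 0.   ]
dish 0.61 [428. 269.] [ 0.355 -0.271  0.   ]
side [0.38621951 0.74707629 0.67177917] 413.0939041978148
trolley 0.58 [317. 216.] [ 0.507 -0.012  0.   ]
rack 0.59 [311. 215.] [ 0.522 -0.013  0.   ]
organiser 0.58 [278. 143.] [ 0.681 -0.332  0.   ]
glovebox 0.55 [196. 289.] [0.716 0.253 0.   ]
dish 0.6 [380. 164.] [ 0.362 -0.264  0.   ]
```

View pics/top0.png

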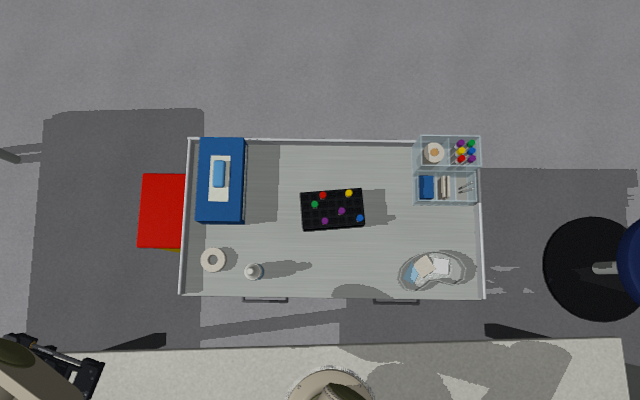

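View pics/side0.png

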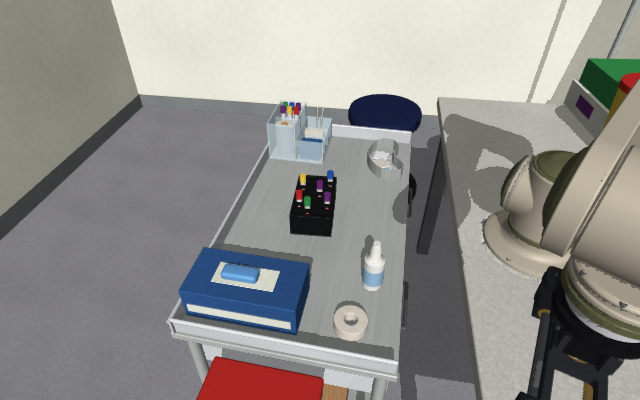

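The top view shows the rack at about (332,209), the upstand along the row of about 140, the organiser at right (415–481, 135–205) and the dish, tape, bottle and glove box clear of the rack's path. I'll zoom in to measure edges.

Run:
```python
from h import *
s=arm.snapshot('top')
pickle.dump({k:s[k] for k in ['image','fx','fy','cx','cy','R','t']},open('top.pkl','wb'))
im=s['image'][:,:,::-1]
cv2.imwrite('pics/z1.png',cv2.resize(im[125:240,290:490],None,fx=4,fy=4,interpolation=cv2.INTER_CUBIC)[:600])
for o in ['rack','organiser','trolley']:
    m=arm.masks_of(s,o)[0]; mm=m['mask'].astype(np.uint8); ys,xs=np.nonzero(mm); print(o,m['conf'],xs.min(),xs.max(),ys.min(),ys.max())
    c=max(cv2.findContours(mm,0,1)[0],key=cv2.contourArea)
    b=cv2.boxPoints(cv2.minAreaRect(c)); print(b.round(1).tolist())
    for p in b: print([ray(s,p,z).round(4)[:2].tolist() for z in (0,0.058)])
```

```text
rack 0.66 299 363 188 231
[[298.70001220703125, 192.10000610351562], [360.70001220703125, 187.3000030517578], [363.70001220703125, 226.6999969482422], [301.70001220703125, 231.5]]
[[0.5687, 0.0645], [0.5573, 0.062]]
[[0.5773, -0.1036], [0.5656, -0.0978]]
[[0.4701, -0.107], [0.4636, -0.1011]]
[[0.4618, 0.0584], [0.4557, 0.0563]]
organiser 0.66 411 481 134 205
[[411.0, 134.0], [481.0, 134.0], [481.0, 205.0], [411.0, 205.0]]
[[0.7239, -0.249], [0.705, -0.2361]]
[[0.7187, -0.4426], [0.7001, -0.4202]]
[[0.5202, -0.4247], [0.5112, -0.4032]]
[[0.5252, -0.2366], [0.5161, -0.2243]]
trolley 0.85 136 485 137 304
[[134.89999389648438, 298.8999938964844], [138.10000610351562, 134.60000610351562], [488.0, 141.3000030517578], [484.79998779296875, 305.70001220703125]]
[[0.2984, 0.4939], [0.3003, 0.4704]]
[[0.7425, 0.5052], [0.7227, 0.4811]]
[[0.6972, -0.46], [0.6795, -0.4368]]
[[0.2568, -0.4109], [0.2608, -0.39]]
```

View pics/z1.png

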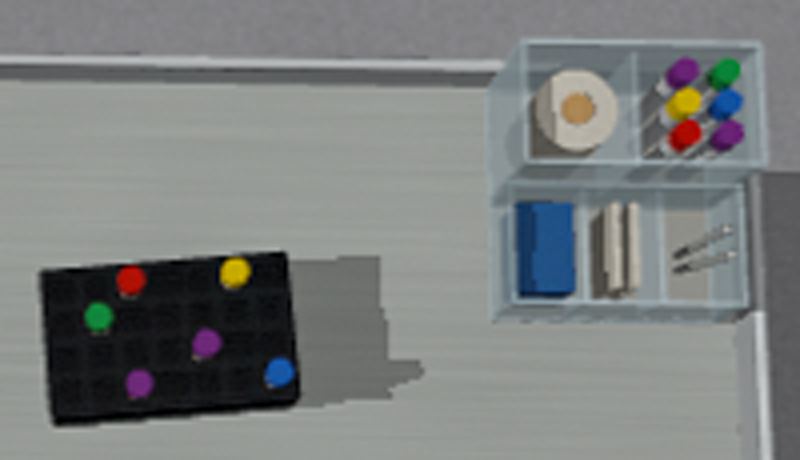

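```bash
cat > fit.py <<'E'
from h import *
from scipy.optimize import minimize
def rackfit(s,x0,mask=None):
    im=s['image'].astype(int)
    # dark black mask incl caps inside
    dark=((im.max(2)<60)).astype(np.uint8)
    p=proj(s,[x0[0],x0[1],0.03])
    win=np.zeros_like(dark); a,b=int(p[1]),int(p[0]); win[max(a-60,0):a+60,max(b-75,0):b+75]=1
    d=cv2.morphologyEx(dark*win,cv2.MORPH_CLOSE,np.ones((9,9),np.uint8))
    n,l,stt,_=cv2.connectedComponentsWithStats(d); k=1+np.argmax(stt[1:,4]); d=(l==k).astype(np.float32)
    S=4
    D=cv2.resize(d,None,fx=S,fy=S,interpolation=cv2.INTER_NEAREST)
    def sil(v):
        c,sn=np.cos(v[2]),np.sin(v[2]); P=[]
        for z in (0,0.058):
            for ux in(-.048,.048):
                for uy in(-.08,.08): P.append(proj(s,[v[0]+c*ux-sn*uy,v[1]+sn*ux+c*uy,z]))
        h=cv2.convexHull(((np.array(P)+.5)*S*16-8).round().astype(np.int32).reshape(-1,1,2))
        m=np.zeros(D.shape,np.float32); cv2.fillConvexPoly(m,h,1,shift=4); return m
    f=lambda v: np.abs(sil(v)-D).sum()/S/S
    best=None
    for da in (-.1,0,.1):
        x=np.array(x0)+[0,0,da]
        r=minimize(f,x,method='Nelder-Mead',options=dict(initial_simplex=[x,x+[.015,0,0],x+[0,.015,0],x+[0,0,.1]],xatol=2e-4,fatol=.2))
        if best is None or r.fun<best.fun: best=r
    return best.x,best.fun,d.sum()
def lines(s):
    # upstand inner base, organiser side estimates printed by caller
    pass
E
python3 - <<'E'
from fit import *
s=pickle.load(open('top.pkl','rb'))
print(rackfit(s,[.51,-.02,.05]))
a=ray(s,[290,146],0);b=ray(s,[411,147],0);print('upstand',a,b,(b-a)/np.hypot(*(b-a)[:2]))
for p in [(413,205),(412.5,150)]: print('org',ray(s,p,0))
for p in [(414,200,.07),(421.3,136,.115),(481,135.5,.115),(478,201,.07)]: print('orgtop',ray(s,p[:2],p[2]))
for X in (270,290,330,370,400): print(X,s['image'][134:152,X].mean(1).round().astype(int).tolist())
E
```

```text
(array([ 0.51399913, -0.02231409,  0.06024767]), np.float64(100.875), np.float32(2404.0))
upstand [0.69848286 0.08597431 0.        ] [ 6.86693328e-01 -2.46703787e-01 -2.22044605e-16] [-3.54160401e-02 -9.99372655e-01 -6.67027096e-16]
org [ 0.52509276 -0.24194838  0.        ]
org [ 0.67804551 -0.25028848  0.        ]
orgtop [ 0.52676453 -0.23013092  0.07      ]
orgtop [ 0.68051668 -0.24879977  0.115     ]
orgtop [ 0.6778167  -0.39782525  0.115     ]
orgtop [ 0.51983247 -0.39203235  0.07      ]
270 [131, 132, 130, 133, 163, 183, 153, 89, 90, 82, 86, 112, 110, 111, 111, 111, 113, 111]
290 [131, 132, 133, 127, 141, 184, 164, 86, 92, 91, 99, 145, 154, 152, 152, 153, 155, 152]
330 [135, 134, 133, 132, 135, 170, 181, 147, 91, 96, 96, 120, 158, 153, 154, 154, 152, 152]
370 [129, 128, 127, 126, 126, 134, 182, 166, 90, 93, 93, 98, 130, 156, 151, 153, 152, 154]
400 [128, 128, 127, 130, 131, 137, 172, 179, 126, 90, 92, 92, 118, 156, 152, 152, 153, 153]
```

Run:
```python
from fit import *
from scipy.spatial.transform import Rotation as Ro
s=pickle.load(open('top.pkl','rb'))
g=s['image'].mean(2)
pts=[]
for X in range(285,405,3):
    col=g[140:152,X]; d=np.diff(col); k=np.argmax(d[2:])+2
    w=np.clip(d[max(k-1,0):k+2],0,None); r=140+.5+ (w*np.arange(k-1,k+2)).sum()/w.sum()
    pts.append(ray(s,[X,r],0)[:2])
pts=np.array(pts); A=np.polyfit(pts[:,1],pts[:,0],1); print('upstand x = %.4f*y+%.4f'%tuple(A),'res',np.std(pts[:,0]-np.polyval(A,pts[:,1])))
v,f,n=rackfit(s,[.51,-.02,.05]);print(v,f,n)
im=s['image'][:,:,::-1].copy(); im=cv2.resize(im,None,fx=4,fy=4,interpolation=cv2.INTER_CUBIC)
def P(X): return tuple(((proj(s,X)+.5)*4-.5).round().astype(int).tolist())
c,sn=np.cos(v[2]),np.sin(v[2])
for z,col in((0,(0,255,0)),(.058,(0,0,255))):
    q=[P([v[0]+c*a-sn*b,v[1]+sn*a+c*b,z]) for a,b in((-.048,-.08),(-.048,.08),(.048,.08),(.048,-.08))]
    cv2.polylines(im,[np.array(q)],True,col,1)
yw=-np.arctan(A[0]); print('yaw',yw)
u=np.array([np.cos(yw),np.sin(yw)]);w=np.array([-u[1],u[0]])
b0=np.array([A[1],0]);b0=b0
cv2.line(im,P([*(b0+.1*w),0]),P([*(b0-.3*w),0]),(255,0,255),1)
# organiser box: back-left corner y guess
yo=-.245; c0=b0+w*(yo)
for z in(0,.07): 
    q=[P([*(c0-u*a-w*b),z]) for a,b in((0,0),(.16,0),(.16,.15),(0,.15))]
    cv2.polylines(im,[np.array(q)],True,(0,255,255) if z else (0,165,255),1)
cv2.imwrite('pics/ov1.png',im[500:960,1160:1960])
print(Ro.from_quat(arm.observe()['tool_rot']).as_matrix().round(3))
```

```text
upstand x = 0.0416*y+0.6988 res 0.00023730933116562024
[ 0.51399913 -0.02231409  0.06024767] 100.875 2404.0
yaw -0.041557927151740066
[[-0.     0.348  0.937]
 [-0.     0.937 -0.348]
 [-1.    -0.     0.   ]]
```

View pics/ov1.png

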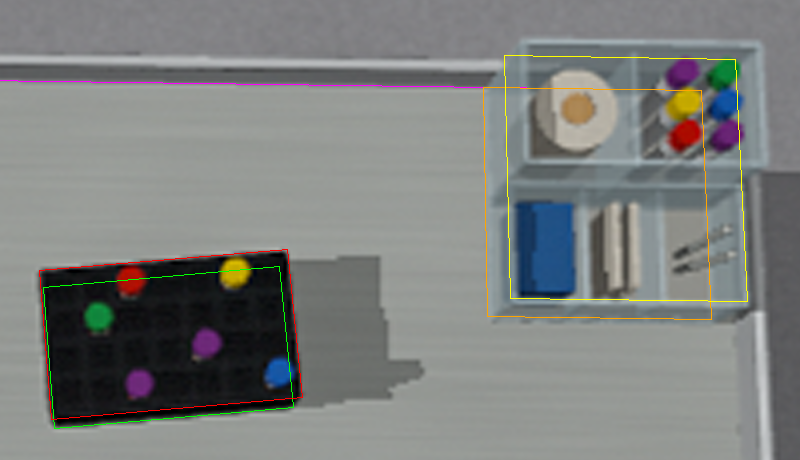

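The overlay fits. In trolley axes the rack is 0.136 m short of the upstand and 0.137 m from the organiser, yawed about +0.10 rad against the trolley (trolley yaw −0.042). Plan: push the long side back with two open fingers, push the end sideways, then do a final press. I'll move over first.

arm_command(translation=[[0,-0.93,0.9],[0,-0.93,0.9],[0,-0.93,0.9],[0,-0.93,0.9],[0,-0.93,0.9]], twist=[0,0,0,0,0], jaw=[1,1,1,1,1])

```text
t: 1.5
eef_pos: [0.271, 0.3345, 0.2391]
tool_rot: [0.127, 0.695, -0.127, 0.696]
wrist_force: [1.0, 0.5, -0.8]
opening: 0.0883
```

arm_command(translation=[[0,-0.93,0.9],[0,-0.93,0.9],[0,-0.93,0.9],[0,-0.93,0.9],[0,-0.93,0.9]], twist=[0,0,0,0,0], jaw=[1,1,1,1,1])

```text
t: 2.0
eef_pos: [0.3503, 0.1527, 0.2394]
tool_rot: [0.129, 0.694, -0.13, 0.696]
wrist_force: [0.1, 0.9, -0.2]
opening: 0.088
```

arm_command(translation=[[0,-0.93,0.88],[0,-0.93,0.88],[0,-0.93,0.88],[0,-0.93,0.88],[0,-0.93,0.88]], twist=[-0.09,-0.18,-0.2,-0.2,-0.2], jaw=[1,1,1,1,1])

```text
t: 2.5
eef_pos: [0.4249, -0.0275, 0.2396]
tool_rot: [0.019, 0.706, -0.021, 0.708]
wrist_force: [0.9, 0.8, -0.1]
opening: 0.0879
```

```bash
cat >> h.py <<'E'
from scipy.spatial.transform import Rotation as Ro
u=np.array([.99914,-.04154]);w=np.array([.04154,.99914]);b0=np.array([.6988,0])
def de(p): r=np.asarray(p)[:2]-b0; return np.array([r@u,r@w])
def st():
    o=arm.observe(); M=Ro.from_quat(o['tool_rot']).as_matrix()
    print('t %.2f'%o['t'],'pos',o['eef_pos'].round(4),'de',de(o['eef_pos']).round(4),'yaw z',np.arctan2(M[1,2],M[0,2]).round(4),'tilt',M[2,0].round(4),'F',o['wrist_force'].round(1),'op',round(o['opening'],4),'q',o['joint_positions'].round(2)); return o
def to(d,e,z):
    o=arm.observe(); M=Ro.from_quat(o['tool_rot']).as_matrix(); g=b0+d*u+e*w
    print('cmd',(M.T@(np.array([g[0],g[1],z])-o['eef_pos'])/.15).round(3))
E
python3 -c "
from h import *
st();to(-.275,-.03,.028)"
```

```text
t 2.50 pos [ 0.4249 -0.0275  0.2396] de [-0.2725 -0.0388] yaw z -0.0564 tilt -1.0 F [ 0.9  0.8 -0.1] op 0.0879 q [-0.34  0.16  1.61 -0.    1.37 -1.86]
cmd [ 1.411  0.061 -0.021]
```

arm_command(translation=[[0.7,0.06,-0.03],[0.7,0.06,-0.03],[0.7,0.06,-0.03],[0.7,0.06,-0.03]], twist=[-0.01,-0.01,-0.01,-0.01], jaw=[1,1,1,1])

```text
t: 2.9
eef_pos: [0.4213, -0.0175, 0.1349]
tool_rot: [0.014, 0.707, -0.014, 0.707]
wrist_force: [0.8, -0.0, 0.1]
opening: 0.0882
```

```bash
python3 -c "
from h import *
st();to(-.275,-.03,.028);snap('side','side1')"
```

```text
t 2.90 pos [ 0.4213 -0.0175  0.1349] de [-0.2765 -0.029 ] yaw z -0.0394 tilt -1.0 F [ 0.8 -0.   0.1] op 0.0882 q [-0.32  0.28  1.8  -0.    1.06 -1.85]
cmd [ 0.713 -0.006  0.01 ]
```

View pics/side1.png

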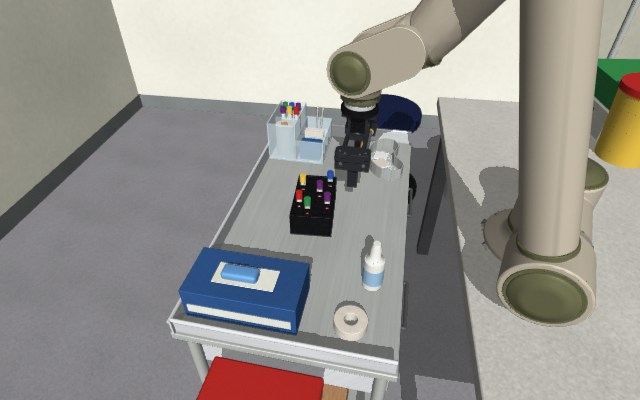

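The side view shows the fingers at about (352,180), in front of the rack (315,205) and clear of the bottle and dish. I'll go down.

arm_command(translation=[[0.7,0,0],[0.71,0,0],[0.71,0,0],[0.71,0,0]], twist=[0,0,0,0], jaw=[1,1,1,1])

```text
t: 3.35
eef_pos: [0.4235, -0.0183, 0.0309]
tool_rot: [0.013, 0.705, -0.015, 0.709]
wrist_force: [0.5, -1.1, -0.0]
opening: 0.088
```

```bash
python3 -c "
from h import *
st();snap('side','side2');snap('top','top2')"
```

```text
t 3.35 pos [ 0.4235 -0.0183  0.0309] de [-0.2743 -0.0297] yaw z -0.0393 tilt -1.0 F [ 0.5 -1.1 -0. ] op 0.088 q [-0.32  0.47  1.92 -0.    0.74 -1.85]
```

View pics/side2.png

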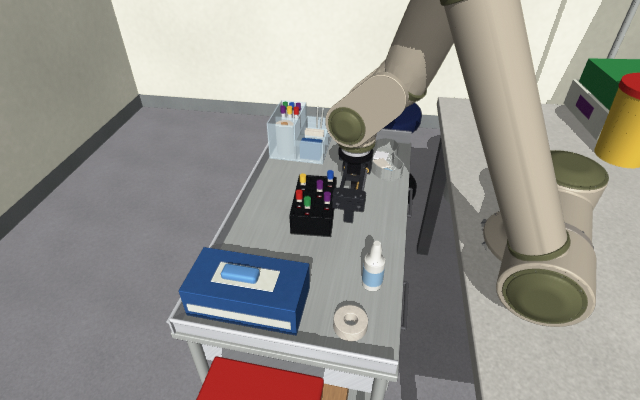

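View pics/top2.png

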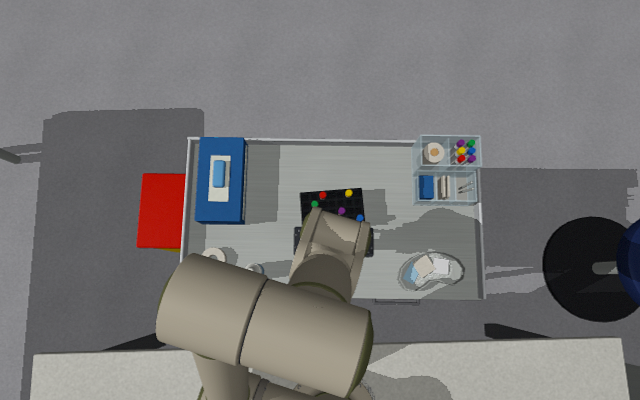

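Fingers are in front of the rack and the body is clear of the caps. I'll start the steady push.

arm_command(translation=[[0.01,0,0.06],[0.01,0,0.12],[0.01,0,0.18],[0.01,0,0.24],[0.01,0,0.3]], twist=[0,0,0,0,0], jaw=[1,1,1,1,1])

```text
t: 3.95
eef_pos: [0.4694, -0.0201, 0.0309]
tool_rot: [0.013, 0.705, -0.015, 0.709]
wrist_force: [-3.8, -0.3, 2.4]
opening: 0.0885
```

```bash
python3 -c "
from h import *
st();snap('side','side3')"
```

```text
t 3.95 pos [ 0.4694 -0.0201  0.0309] de [-0.2284 -0.0296] yaw z -0.0391 tilt -1.0 F [-3.8 -0.3  2.4] op 0.0885 q [-0.29  0.52  1.8  -0.    0.81 -1.83]
```

View pics/side3.png

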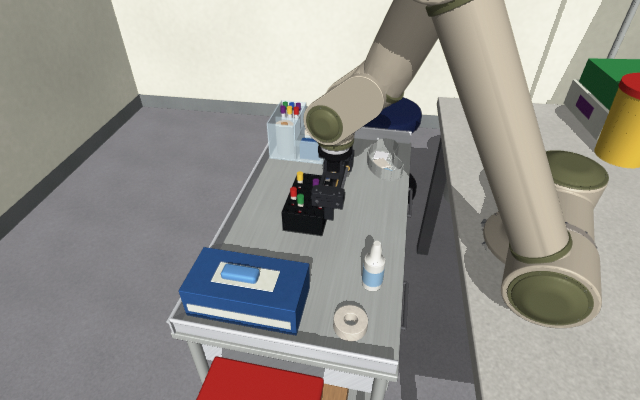

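Contact is made at about 4 N, and the rack is turning square to the fingers. I'll continue.

arm_command(translation=[[0.0,0,0.06],[0.0,0,0.12],[0.0,0,0.18],[0.0,0,0.24],[0.0,0,0.3]], twist=[0,0,0,0,0], jaw=[1,1,1,1,1])

```text
t: 4.5
eef_pos: [0.5167, -0.0223, 0.0313]
tool_rot: [0.013, 0.704, -0.015, 0.71]
wrist_force: [-1.2, -0.2, -1.3]
opening: 0.0878
```

arm_command(translation=[[0.0,0,0.06],[0.0,0,0.12],[0.0,0,0.18],[0.0,0,0.24],[0.0,0,0.3]], twist=[0,0,0,0,0], jaw=[1,1,1,1,1])

```text
t: 5.0
eef_pos: [0.5624, -0.0241, 0.0317]
tool_rot: [0.013, 0.704, -0.015, 0.71]
wrist_force: [-1.4, 0.6, 0.0]
opening: 0.0881
```

```bash
python3 -c "
from h import *
st();snap('side','side4');snap('top','top4')"
```

```text
t 5.00 pos [ 0.5624 -0.0241  0.0317] de [-0.1353 -0.0297] yaw z -0.0393 tilt -1.0 F [-1.4  0.6  0. ] op 0.0881 q [-0.25  0.63  1.54 -0.    0.96 -1.78]
```

View pics/side4.png

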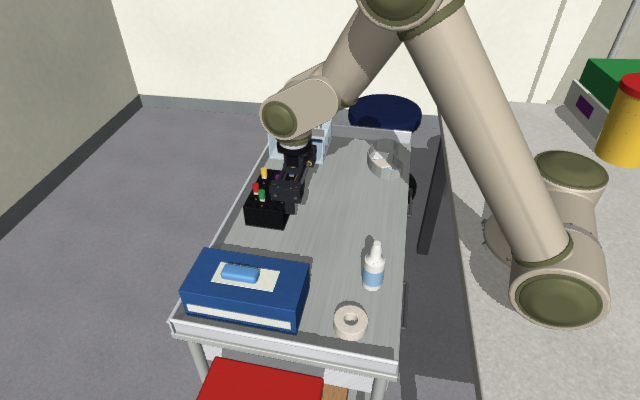

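View pics/top4.png

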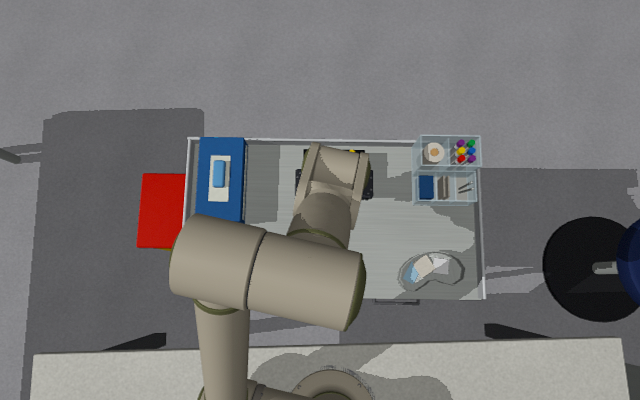

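Still about 30 mm short. I'll push 20 mm more, then back off for the sideways push.

arm_command(translation=[[0.0,0,0.04],[0.0,0,0.08],[0.0,0,0.12],[0.0,0,0.15],[0.0,0,0.15]], twist=[0,0,0,0,0], jaw=[1,1,1,1,1])

```text
t: 5.6
eef_pos: [0.5865, -0.0253, 0.0323]
tool_rot: [0.012, 0.703, -0.015, 0.711]
wrist_force: [-0.1, -0.6, 1.0]
opening: 0.0881
```

arm_command(translation=[[0.0,0,-0.1],[0.0,0,-0.3],[0.0,0,-0.5],[0.0,0,-0.5]], twist=[0,0,0,0], jaw=[1,1,1,1])

```text
t: 6.0
eef_pos: [0.5088, -0.0218, 0.0315]
tool_rot: [0.013, 0.703, -0.015, 0.711]
wrist_force: [0.6, -0.0, 0.4]
opening: 0.0882
```

arm_command(translation=[[-0.3,0,0],[-0.6,0,0],[-0.8,0.0,0],[-0.8,0.4,0],[-0.8,0.6,0]], twist=[0,0,0,0,0], jaw=[1,1,1,0.3,0])

```text
t: 6.5
eef_pos: [0.5125, 0.0694, 0.1528]
tool_rot: [0.013, 0.702, -0.016, 0.712]
wrist_force: [0.5, -0.3, 0.2]
opening: 0.0738
```

```bash
python3 -c "
from fit import *
st();s=snap('top','top5');snap('side','side5')
v=rackfit(s,[.645,-.03,-.04]);print(v,de(v[0]),'rel yaw',v[0][2]+.0416)"
```

```text
t 6.50 pos [0.5125 0.0694 0.1528] de [-0.189   0.0616] yaw z -0.0417 tilt -0.9999 F [ 0.5 -0.3  0.2] op 0.0738 q [-0.09  0.4   1.54 -0.    1.19 -1.62]
(array([ 0.64444404, -0.03229713, -0.02376703]), np.float64(1000.9375), np.float32(2541.0)) [-0.05296759 -0.0345273 ] rel yaw 0.017832974336642396
```

View pics/top5.png

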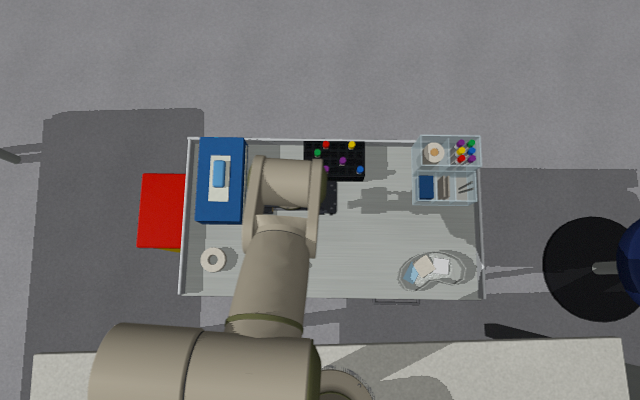

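View pics/side5.png

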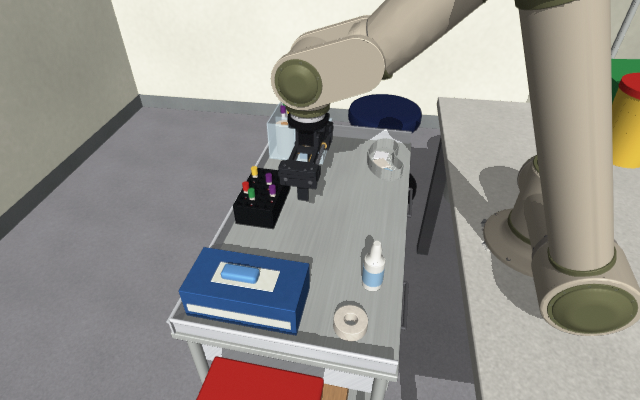

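The rack is now square and a few millimetres from the upstand (top view: rack at 304–364 × 141–181). I'll turn the tool 90° and move to the rack's left end.

arm_command(translation=[[0,0.18,0.2],[0,0.18,0.5],[0,0.18,0.8],[0,0.18,0.87],[0,0.18,0.87]], twist=[0.09,0.18,0.27,0.36,0.45], jaw=[0,0,0,0,0])

```text
t: 7.1
eef_pos: [0.6454, 0.0935, 0.1528]
tool_rot: [0.259, 0.653, -0.258, 0.663]
wrist_force: [0.1, -0.4, -0.7]
opening: 0.044
```

arm_command(translation=[[0,0,0],[0,0,0],[0,0,0],[0,0,0],[0,0,0]], twist=[0.09,0.18,0.27,0.36,0.45], jaw=[0,0,0,0,0])

```text
t: 7.6
eef_pos: [0.6462, 0.0928, 0.153]
tool_rot: [0.475, 0.522, -0.469, 0.531]
wrist_force: [-0.1, -0.4, -0.6]
opening: 0.0437
```

```bash
python3 -c "
from h import *
st();to(-.058,.09,.03);snap('side','side6')"
```

```text
t 7.60 pos [0.6462 0.0928 0.153 ] de [-0.0564  0.0905] yaw z -1.462 tilt -0.9999 F [-0.1 -0.4 -0.6] op 0.0437 q [-0.04  0.62  1.13 -0.    1.38 -0.15]
cmd [ 0.82  -0.023 -0.002]
```

View pics/side6.png

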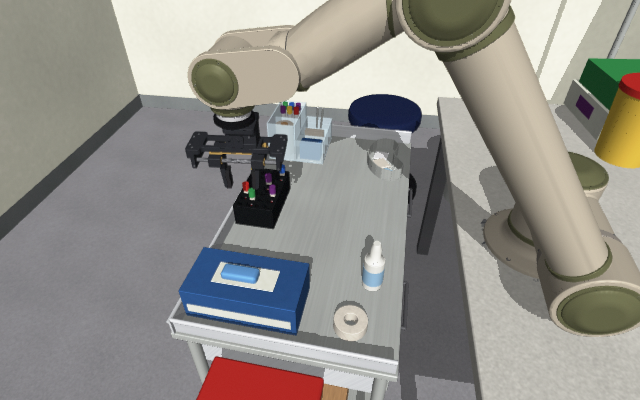

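arm_command(translation=[[0,-0.02,0],[0,-0.02,0],[0.0,-0.02,0]], twist=[0.09,0.096,0.096], jaw=[0,0,0])

```text
t: 7.95
eef_pos: [0.6436, 0.0922, 0.1531]
tool_rot: [0.514, 0.484, -0.508, 0.493]
wrist_force: [0.0, 0.5, 0.1]
opening: 0.0444
```

```bash
python3 -c "
from h import *
st();to(-.058,.09,.03);s=snap('side','side7')
im=s['image'][:,:,::-1]
cv2.imwrite('pics/z7.png',cv2.resize(im[120:250,180:340],None,fx=4,fy=4,interpolation=2))
for p in [(272.5,226.5),(234.5,221)]: print(de(ray(s,p,0)))
"
```

```text
t 7.95 pos [0.6436 0.0922 0.1531] de [-0.0589  0.0898] yaw z -1.6157 tilt -0.9999 F [0.  0.5 0.1] op 0.0444 q [-0.04  0.61  1.14 -0.    1.37  0.01]
cmd [ 0.821 -0.006 -0.003]
[-0.09427519  0.04076746]
[0.00207798 0.04056063]
```

View pics/z7.png

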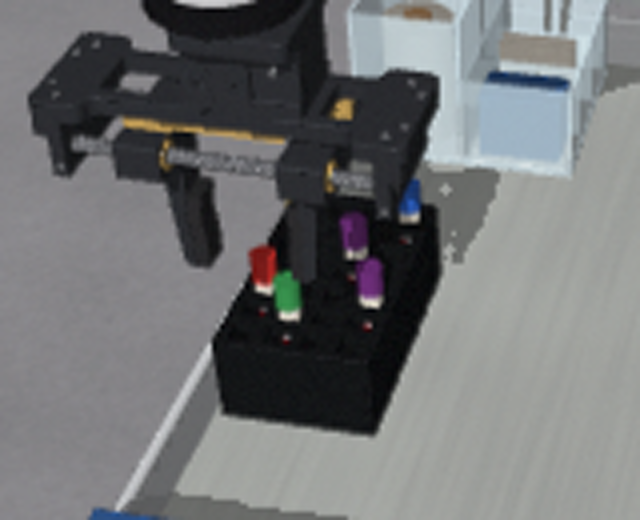

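The rack's near end is at e = 0.041 m in trolley axes, and it lies practically at the upstand. The tool is at e = 0.090, so I'll descend and push sideways.

arm_command(translation=[[0.3,0,0],[0.6,0,0],[0.81,0,0],[0.82,0,0],[0.82,0,0]], twist=[0,0,0,0,0], jaw=[0,0,0,0,0])

```text
t: 8.5
eef_pos: [0.646, 0.0918, 0.0307]
tool_rot: [0.514, 0.484, -0.508, 0.494]
wrist_force: [0.2, 0.5, 0.5]
opening: 0.0436
```

```bash
python3 -c "
from h import *
st();s=snap('side','side8')
im=s['image'][:,:,::-1]
cv2.imwrite('pics/z8.png',cv2.resize(im[120:250,180:340],None,fx=4,fy=4,interpolation=2))
"
```

```text
t 8.50 pos [0.646  0.0918 0.0307] de [-0.0566  0.0895] yaw z -1.6141 tilt -0.9999 F [0.2 0.5 0.5] op 0.0436 q [-0.04  0.75  1.27 -0.    1.11  0.01]
```

View pics/z8.png

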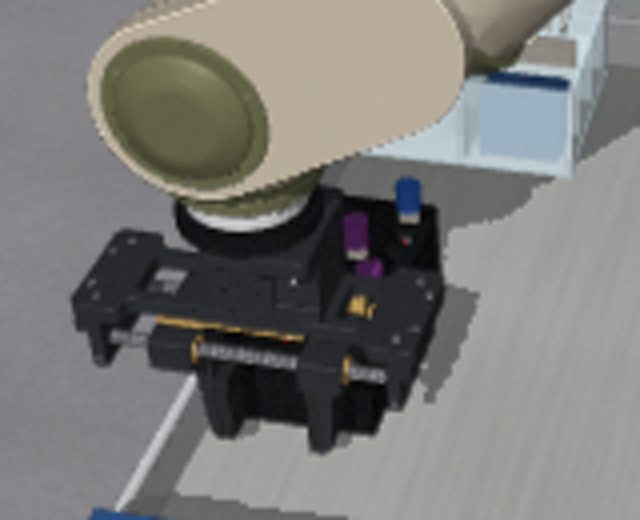

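arm_command(translation=[[0,-0.02,0.06],[0,-0.02,0.12],[0,-0.02,0.18],[0,-0.02,0.24],[0,-0.02,0.3]], twist=[0,0,0,0,0], jaw=[0,0,0,0,0])

```text
t: 9.05
eef_pos: [0.6418, 0.0464, 0.0325]
tool_rot: [0.515, 0.483, -0.507, 0.494]
wrist_force: [1.7, 4.4, 3.3]
opening: 0.044
```

arm_command(translation=[[0,0,0.05],[0,0,0.1],[0,0,0.15],[0,0,0.2],[0,0,0.25]], twist=[0,0,0,0,0], jaw=[0,0,0,0,0])

```text
t: 9.55
eef_pos: [0.6401, 0.0084, 0.0326]
tool_rot: [0.515, 0.484, -0.507, 0.494]
wrist_force: [0.1, 3.1, 0.4]
opening: 0.0443
```

```bash
python3 -c "
from h import *
st();s=snap('side','side9')
im=s['image'][:,:,::-1]
cv2.imwrite('pics/z9.png',cv2.resize(im[100:230,180:340],None,fx=4,fy=4,interpolation=2))
"
```

```text
t 9.55 pos [0.6401 0.0084 0.0326] de [-0.059  0.006] yaw z -1.6145 tilt -0.9998 F [0.1 3.1 0.4] op 0.0443 q [-0.17  0.73  1.31  0.    1.09 -0.13]
```

View pics/z9.png

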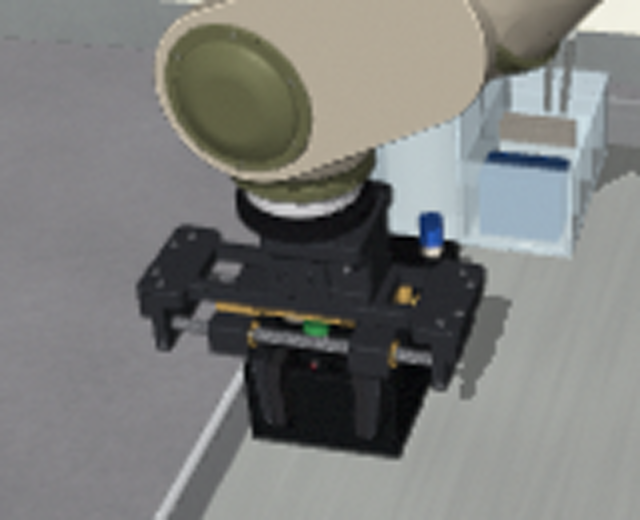

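The rack slides squarely, driven at 3 N. I'll continue.

arm_command(translation=[[0,0,0.05],[0,0,0.1],[0,0,0.15],[0,0,0.2],[0,0,0.25]], twist=[0,0,0,0,0], jaw=[0,0,0,0,0])

```text
t: 10.1
eef_pos: [0.6384, -0.0309, 0.0325]
tool_rot: [0.515, 0.483, -0.507, 0.494]
wrist_force: [0.6, 3.0, 0.3]
opening: 0.0438
```

arm_command(translation=[[0.01,0,0.04],[0.01,0,0.08],[0.01,0,0.12],[0.01,0,0.16],[0.01,0,0.2]], twist=[0,0,0,0,0], jaw=[0,0,0,0,0])

```text
t: 10.6
eef_pos: [0.637, -0.0613, 0.031]
tool_rot: [0.515, 0.483, -0.507, 0.494]
wrist_force: [0.5, 2.9, 1.2]
opening: 0.0437
```

```bash
python3 -c "
from h import *
st();s=snap('side','side10')
im=s['image'][:,:,::-1]
cv2.imwrite('pics/z10.png',cv2.resize(im[90:220,200:360],None,fx=4,fy=4,interpolation=2))
"
```

```text
t 10.60 pos [ 0.637  -0.0613  0.031 ] de [-0.0592 -0.0639] yaw z -1.6153 tilt -0.9998 F [0.5 2.9 1.2] op 0.0437 q [-0.28  0.73  1.31  0.    1.08 -0.24]
```

View pics/z10.png

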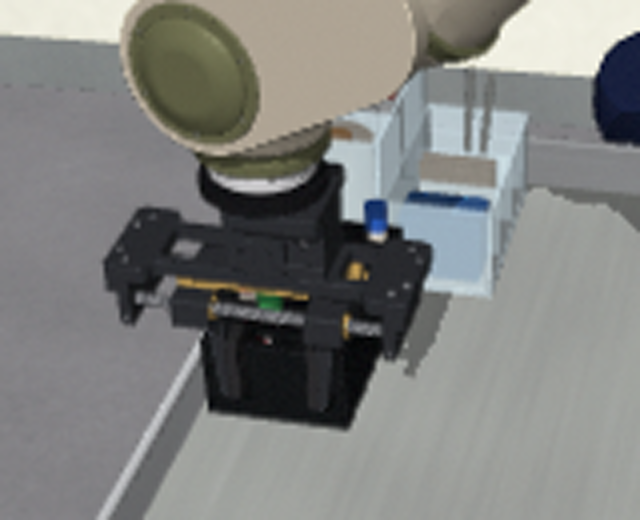

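Contact with the organiser is expected about 14 mm further on. I'll go slowly and watch the force.

arm_command(translation=[[0,0,0.02],[0,0,0.04],[0,0,0.06],[0,0,0.07],[0,0,0.08]], twist=[0,0,0,0,0], jaw=[0,0,0,0,0])

```text
t: 11.15
eef_pos: [0.6361, -0.0704, 0.0311]
tool_rot: [0.516, 0.485, -0.506, 0.493]
wrist_force: [1.0, 26.5, 4.9]
opening: 0.0445
```

arm_command(translation=[[0,0,0.01],[0,0,0.02],[0,0,0.03]], twist=[0,0,0], jaw=[0,0,0])

```text
t: 11.45
eef_pos: [0.636, -0.0703, 0.0311]
tool_rot: [0.518, 0.487, -0.504, 0.491]
wrist_force: [3.4, 31.0, 4.6]
opening: 0.044
```

```bash
python3 -c "
from h import *
st()"
```

```text
t 11.45 pos [ 0.636  -0.0703  0.0311] de [-0.0598 -0.0729] yaw z -1.6137 tilt -0.9998 F [ 3.4 31.   4.6] op 0.044 q [-0.3   0.73  1.31  0.02  1.09 -0.26]
```

The force has risen to 31 N with no further travel, so the end is against the organiser. I'll back off, lift and look.

arm_command(translation=[[0,0,-0.03],[0,0,-0.1],[0,0,-0.3],[0,0,-0.4],[0,0,-0.4]], twist=[0,0,0,0,0], jaw=[0,0,0,0,0])

```text
t: 11.95
eef_pos: [0.6385, -0.0087, 0.0317]
tool_rot: [0.517, 0.488, -0.503, 0.492]
wrist_force: [0.1, -0.4, 0.6]
opening: 0.0438
```

arm_command(translation=[[-0.3,0,0],[-0.6,0,0],[-0.9,0,0],[-0.9,-0.3,-0.2],[-0.9,-0.7,-0.3]], twist=[0,0,0,0,0], jaw=[0,0,0,0,0])

```text
t: 12.45
eef_pos: [0.5482, 0.0342, 0.1666]
tool_rot: [0.518, 0.486, -0.503, 0.493]
wrist_force: [-0.5, -0.3, -0.8]
opening: 0.0444
```

```bash
python3 -c "
from fit import *
st();s=snap('top','top11')
cv2.imwrite('pics/z11.png',cv2.resize(s['image'][120:240,290:490,::-1],None,fx=4,fy=4,interpolation=2))
v=rackfit(s,[.645,-.165,-.04]);print(v,de(v[0]),'rel yaw',v[0][2]+.0416)
s=snap('side','side11')
cv2.imwrite('pics/z12.png',cv2.resize(s['image'][90:220,200:360,::-1],None,fx=4,fy=4,interpolation=2))
"
```

```text
t 12.45 pos [0.5482 0.0342 0.1666] de [-0.1519  0.0279] yaw z -1.6118 tilt -0.9997 F [-0.5 -0.3 -0.8] op 0.0444 q [-0.16  0.43  1.43  0.01  1.25 -0.12]
(array([ 0.63787859, -0.16156567, -0.03425806]), np.float64(340.125), np.float32(2743.0)) [-0.05415758 -0.1639574 ] rel yaw 0.0073419415345677835
```

View pics/z11.png

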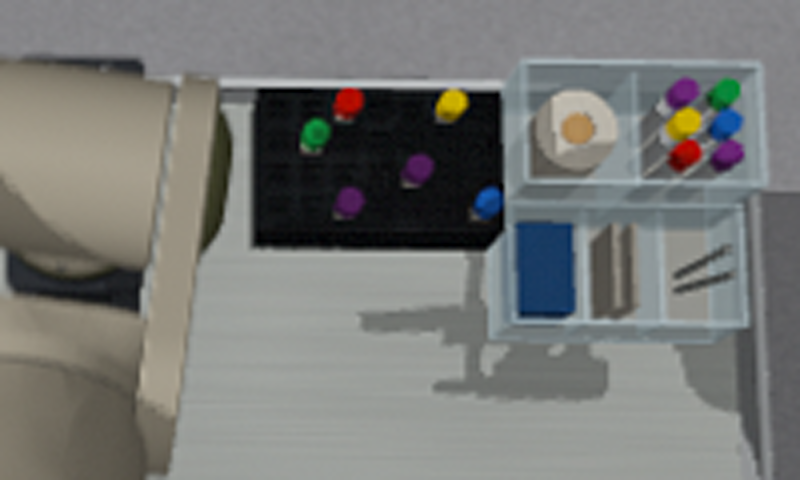

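View pics/z12.png

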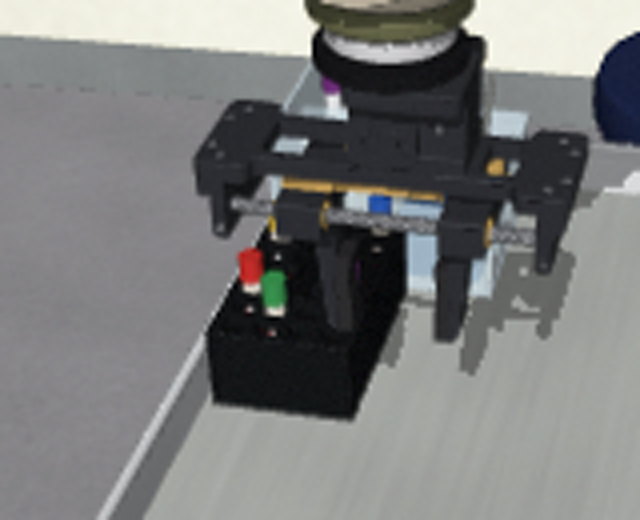

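The end is against the organiser. At the back the fit suggests a gap of about 6 mm (d = −0.054 against the flush value −0.048), so a final press back is needed. I'll turn back and take the front side again, offset so that the gripper body clears the organiser.

arm_command(translation=[[0,-0.02,0.2],[0,-0.02,0.4],[0,-0.02,0.6],[0,-0.02,0.8],[0,-0.02,0.9]], twist=[-0.09,-0.18,-0.27,-0.36,-0.45], jaw=[0,0,0,0,0])

```text
t: 13.05
eef_pos: [0.5336, -0.1024, 0.1631]
tool_rot: [0.312, 0.635, -0.303, 0.639]
wrist_force: [-0.2, 0.7, 0.1]
opening: 0.0439
```

arm_command(translation=[[0,0,0],[0,0,0],[0,0,0],[0,0,0],[0,0,0]], twist=[-0.09,-0.18,-0.27,-0.36,-0.45], jaw=[0,0,0,0,0])

```text
t: 13.55
eef_pos: [0.534, -0.1039, 0.1632]
tool_rot: [0.07, 0.7, -0.063, 0.708]
wrist_force: [0.9, 0.6, -0.5]
opening: 0.0441
```

```bash
python3 -c "
from h import *
st();to(-.155,-.137,.03)"
```

```text
t 13.55 pos [ 0.534  -0.1039  0.1632] de [-0.1603 -0.1106] yaw z -0.1879 tilt -0.9999 F [ 0.9  0.6 -0.5] op 0.0441 q [-0.42  0.43  1.44  0.01  1.26 -1.8 ]
cmd [ 0.887 -0.178  0.052]
```

arm_command(translation=[[0,-0.18,0.05],[0,-0.18,0.05],[0,-0.18,0.05]], twist=[-0.09,-0.093,-0.093], jaw=[0,0,0])

```text
t: 13.85
eef_pos: [0.5365, -0.133, 0.1629]
tool_rot: [0.019, 0.703, -0.013, 0.711]
wrist_force: [-0.4, 0.3, 1.0]
opening: 0.044
```

```bash
python3 -c "
from h import *
st();to(-.155,-.137,.03);s=snap('side','side13')
cv2.imwrite('pics/z13.png',cv2.resize(s['image'][80:220,200:390,::-1],None,fx=4,fy=4,interpolation=2))"
```

```text
t 13.85 pos [ 0.5365 -0.133   0.1629] de [-0.1566 -0.1396] yaw z -0.0456 tilt -0.9999 F [-0.4  0.3  1. ] op 0.044 q [-0.46  0.45  1.42  0.01  1.27 -1.99]
cmd [0.886 0.01  0.001]
```

View pics/z13.png

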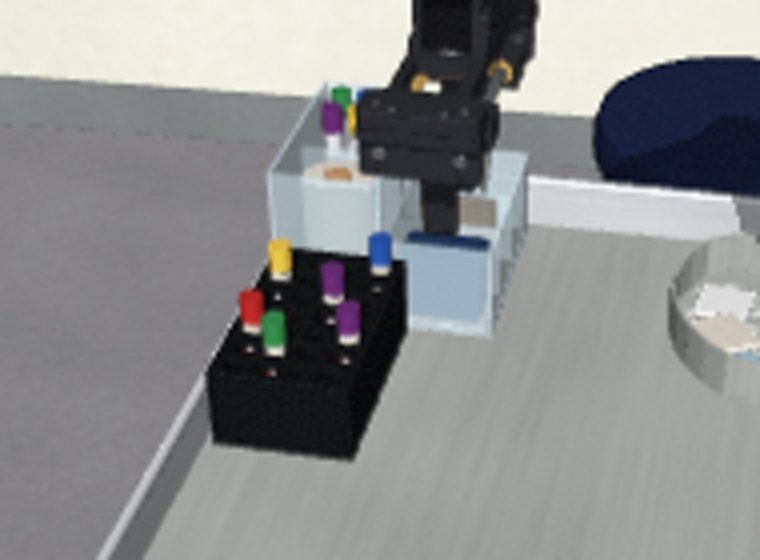

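All six tubes are seated in a row-aligned rack, and the gripper is in front of it. I'll descend.

arm_command(translation=[[0.3,0.03,-0.02],[0.6,0.03,-0.02],[0.88,0.03,-0.02],[0.89,0.03,-0.02],[0.89,0.03,-0.02]], twist=[0,0,0,0,0], jaw=[0,0,0,0,0])

```text
t: 14.4
eef_pos: [0.5354, -0.1265, 0.03]
tool_rot: [0.019, 0.703, -0.013, 0.711]
wrist_force: [0.0, -0.5, 0.6]
opening: 0.0443
```

```bash
python3 -c "
from h import *
st();s=snap('side','side14')
cv2.imwrite('pics/z14.png',cv2.resize(s['image'][80:220,200:390,::-1],None,fx=4,fy=4,interpolation=2))"
```

```text
t 14.40 pos [ 0.5354 -0.1265  0.03  ] de [-0.158  -0.1332] yaw z -0.0453 tilt -0.9999 F [ 0.  -0.5  0.6] op 0.0443 q [-0.45  0.62  1.58  0.01  0.94 -1.99]
```

View pics/z14.png

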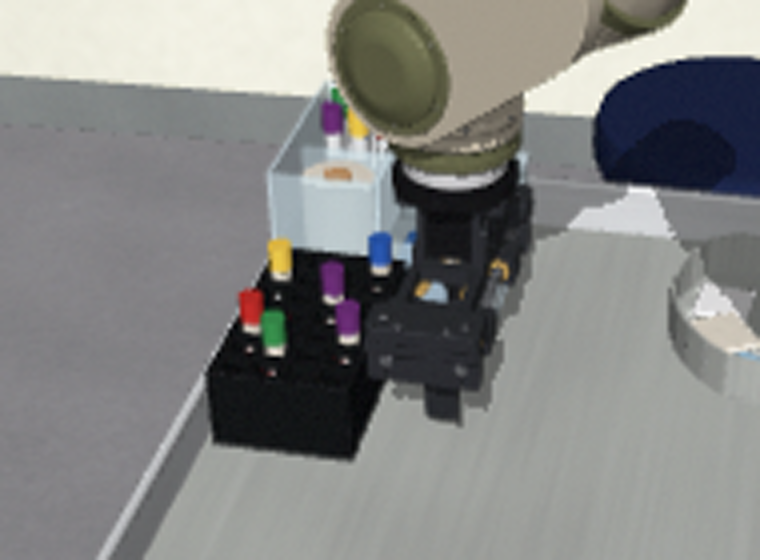

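arm_command(translation=[[0,0,0.07],[0,0,0.14],[0,0,0.2],[0,0,0.24],[0,0,0.27]], twist=[0,0,0,0,0], jaw=[0,0,0,0,0])

```text
t: 14.95
eef_pos: [0.5771, -0.1288, 0.0326]
tool_rot: [0.018, 0.702, -0.014, 0.712]
wrist_force: [0.3, -0.2, -0.4]
opening: 0.044
```

arm_command(translation=[[0,0,0.01],[0,0,0.02],[0,0,0.03],[0,0,0.04],[0,0,0.05]], twist=[0,0,0,0,0], jaw=[0,0,0,0,0])

```text
t: 15.45
eef_pos: [0.5839, -0.1288, 0.0325]
tool_rot: [0.019, 0.703, -0.013, 0.711]
wrist_force: [-4.6, 1.3, 2.2]
opening: 0.044
```

```bash
python3 -c "
from h import *
st()"
```

```text
t 15.45 pos [ 0.5839 -0.1288  0.0325] de [-0.1095 -0.1335] yaw z -0.0453 tilt -0.9999 F [-4.6  1.3  2.2] op 0.044 q [-0.42  0.67  1.43  0.01  1.03 -1.95]
```

Contact at 4.6 N and the rack is moving. I'll go on in 1 mm steps.

arm_command(translation=[[0.01,0,0.01],[0.01,0,0.02],[0.01,0,0.03],[0.01,0,0.04],[0.01,0,0.04]], twist=[0,0,0,0,0], jaw=[0,0,0,0,0])

```text
t: 15.95
eef_pos: [0.5871, -0.1291, 0.0309]
tool_rot: [0.019, 0.705, -0.013, 0.709]
wrist_force: [-18.1, -0.6, 9.6]
opening: 0.0439
```

```bash
python3 -c "
from h import *
st()"
```

```text
t 15.95 pos [ 0.5871 -0.1291  0.0309] de [-0.1062 -0.1336] yaw z -0.0449 tilt -1.0 F [-18.1  -0.6   9.6] op 0.0439 q [-0.42  0.68  1.42  0.01  1.04 -1.95]
```

The force has reached 18 N at d = −0.106 (flush was expected at −0.105), so the rack is against the upstand. I'll retreat and check.

arm_command(translation=[[0,0,-0.03],[0,0,-0.1],[0,0,-0.3],[0,0,-0.5],[0,0,-0.5]], twist=[0,0,0,0,0], jaw=[0,0,0,0,0])

```text
t: 16.45
eef_pos: [0.5099, -0.1253, 0.0304]
tool_rot: [0.019, 0.706, -0.013, 0.708]
wrist_force: [-0.7, -0.0, -0.3]
opening: 0.044
```

arm_command(translation=[[-0.3,0,0],[-0.6,0,0],[-0.9,0.2,-0.1],[-0.9,0.6,-0.2],[-0.9,0.9,-0.2]], twist=[0,0,0,0,0], jaw=[0,0,0,0,0])

```text
t: 16.95
eef_pos: [0.4867, 0.0004, 0.1681]
tool_rot: [0.02, 0.704, -0.014, 0.71]
wrist_force: [1.2, 0.1, 0.2]
opening: 0.0439
```

```bash
cat > chk.py <<'E'
from fit import *
import sys
k=sys.argv[1]
st();s=snap('top','top'+k)
v=rackfit(s,[.645,-.165,-.04]);print(v,de(v[0]),'rel yaw',v[0][2]+.0416)
im=cv2.resize(s['image'][:,:,::-1],None,fx=5,fy=5,interpolation=cv2.INTER_CUBIC)
def P(X): return tuple(((proj(s,X)+.5)*5-.5).round().astype(int).tolist())
for z,col in((0,(0,255,0)),(.058,(0,0,255))):
    q=[P([*(b0+u*a+w*b),z]) for a,b in((0,-.247),(0,-.087),(-.096,-.087),(-.096,-.247))]
    cv2.polylines(im,[np.array(q)],True,col,1)
cv2.imwrite('pics/q%s.png'%k,im[650:1050,1700:2460])
s=snap('side','side'+k)
im=cv2.resize(s['image'][:,:,::-1],None,fx=5,fy=5,interpolation=cv2.INTER_CUBIC)
for z,col in((0,(0,255,0)),(.058,(0,0,255))):
    q=[P([*(b0+u*a+w*b),z]) for a,b in((0,-.247),(0,-.087),(-.096,-.087),(-.096,-.247))]
    cv2.polylines(im,[np.array(q)],True,col,1)
cv2.imwrite('pics/r%s.png'%k,im[450:1050,1100:1750])
E
python3 chk.py 16
```

```text
t 16.95 pos [4.867e-01 4.000e-04 1.681e-01] de [-0.2119 -0.0084] yaw z -0.0478 tilt -0.9999 F [1.2 0.1 0.2] op 0.0439 q [-0.25  0.34  1.59  0.01  1.21 -1.77]
(array([ 0.6428724 , -0.16353383, -0.04493772]), np.float64(195.8125), np.float32(2372.0)) [-0.04908631 -0.16571642] rel yaw -0.0033377238579142543
```

View pics/q16.png

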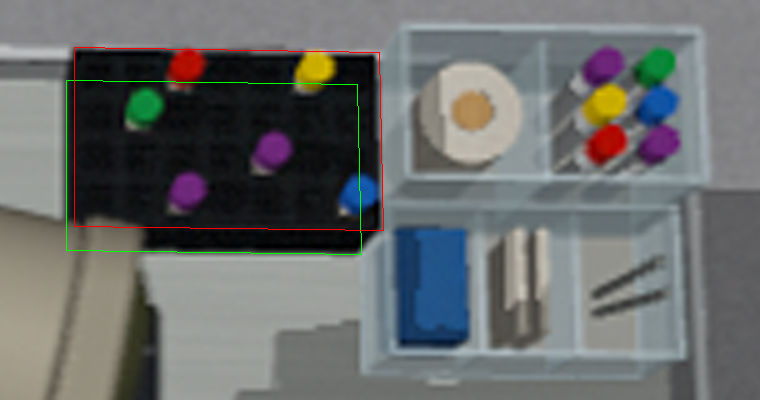

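View pics/r16.png

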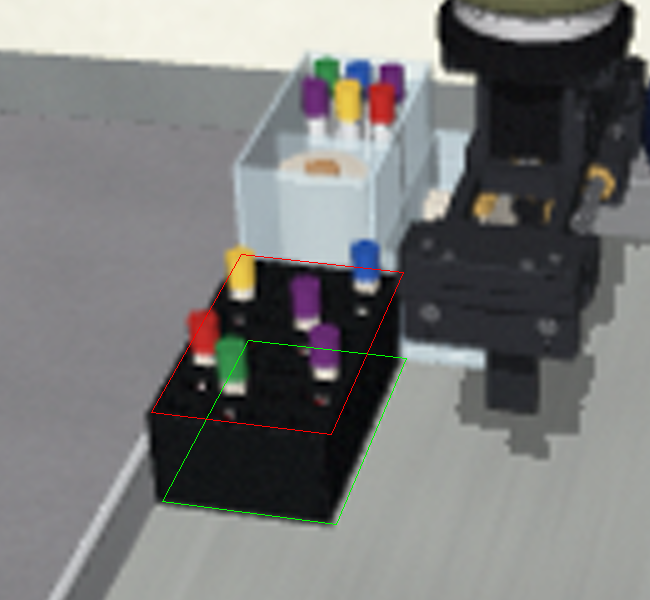

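The overlay of the ideal flush pose coincides with the rack in both views, and the rack's base corner at (361,254) meets the organiser's base edge at (362,250). I'll move clear and do a last check of the rack, tubes and bystanders.

arm_command(translation=[[-0.3,0.2,-0.2],[-0.4,0.4,-0.5],[-0.4,0.5,-0.6],[-0.4,0.5,-0.6],[-0.4,0.5,-0.6]], twist=[0,0,0,0,0], jaw=[0,0,0,0,0])

```text
t: 17.55
eef_pos: [0.3999, 0.0821, 0.2281]
tool_rot: [0.017, 0.704, -0.011, 0.71]
wrist_force: [0.9, 0.3, -1.2]
opening: 0.0442
```

```bash
python3 chk.py 17 && python3 -c "
from h import *
for n in('top','side'):
    s=arm.snapshot(n);a=cv2.imread('pics/%s0.png'%n)[:,:,::-1]
    for o in ['glovebox','dropper','taperoll','dish']:
        r=arm.pinpoint(s,o); print(n,o,[(round(q['conf'],2),ray(s,q['point'],0)[:2].round(3).tolist()) for q in r[:1]])
"
```

```text
t 17.55 pos [0.3999 0.0821 0.2281] de [-0.302   0.0696] yaw z -0.0393 tilt -0.9999 F [ 0.9  0.3 -1.2] op 0.0442 q [-0.1   0.14  1.68  0.01  1.32 -1.63]
(array([ 0.6427964 , -0.16342035, -0.04238007]), np.float64(116.5), np.float32(2450.0)) [-0.04916695 -0.1656062 ] rel yaw -0.0007800670378497188
top glovebox [(0.6, [0.717, 0.257])]
top dropper [(0.59, [0.367, 0.176])]
top taperoll [(0.76, [0.397, 0.287])]
top dish [(0.73, [0.353, -0.273])]
side glovebox [(0.92, [0.714, 0.25])]
side dropper [(0.98, [0.357, 0.186])]
side taperoll [(0.87, [0.397, 0.285])]
side dish [(0.7, [0.357, -0.269])]
```

View pics/q17.png

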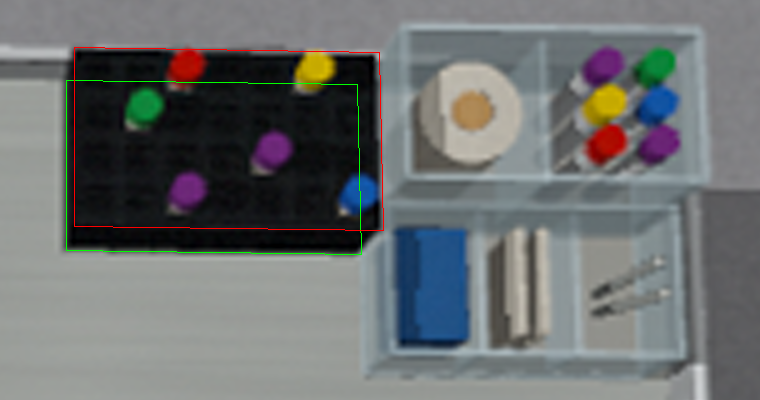

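View pics/side17.png

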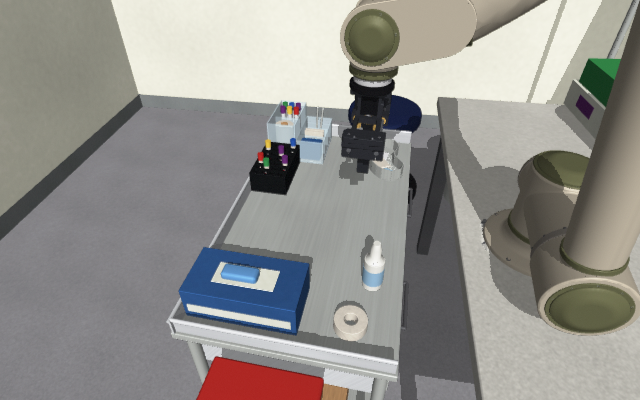

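arm_command(translation=[[0,0,0],[0,0,0],[0,0,0]], twist=[0,0,0], jaw=[0,0,0])

```text
t: 18.45
eef_pos: [0.399, 0.082, 0.2274]
tool_rot: [0.018, 0.705, -0.011, 0.709]
wrist_force: [-0.2, 0.8, -0.2]
opening: 0.044
```

```bash
python3 -c "
from h import *
st();print(arm.job_done())"
```

```text
t 18.45 pos [0.399  0.082  0.2274] de [-0.303   0.0695] yaw z -0.0403 tilt -0.9999 F [-0.2  0.8 -0.2] op 0.044 q [-0.1   0.14  1.68  0.01  1.32 -1.63]
the job is handed in; nothing more can be done
None
```

I pushed the rack back to the upstand, then sideways along it to the organiser, then pressed it back again. I handed the job in at about 18.5 s; no verdict is reported.

- **Back upstand:** the last picture fit puts the gap at about 1 mm, with the rack parallel to the upstand within 0.001 rad. The final press stopped firmly at 18 N.
- **Organiser:** the fit puts the gap at about 1 to 1.5 mm. The sideways push had stopped firmly at 31 N, and the rack's base corner meets the organiser's base edge in the top view.
- **Tubes and bystanders:** all six tubes look seated and upright. The glove box, bottle, tape roll and dish read within 7 mm of their first positions, which is within the networks' noise.
- **One disagreement:** where the tool stopped on the sideways push differs from the picture fit by about 3 to 4 mm. I trusted the pictures and did not push sideways again.

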